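Aim the microphone at the test speaker and lock its swivel

ROBOT

A 6-joint arm with a two-finger parallel gripper is mounted at the origin on the work surface. World frame = base frame: x ahead of the robot, y to its left, z up, the work surface at z = 0. Lengths are in m, angles in degrees, forces in N, time in s.
With the tool pointing down it reaches from about 0.375 to 0.9 m from the base axis. Payload 3.1 kg.
Tool frame: the origin (TCP) lies between the finger pads; the fingertips stand bot.tip_extent ahead of it and the grasp point (between the pads) lies 2 mm behind it (bot.tip_extent is the distance from the TCP to the fingertips, in m); z points along the fingers, y is the direction in which the jaws open and shut (so a half turn about z gives the same grasp; the last joint's range is limited). The gripper opens to 87 mm and grips with 3 to 60 N. Pads are 19 mm wide; open, the fingers measure 117 mm over their backs; the gripper's body (75 mm by 190 mm) begins 51 mm behind the grasp point.
Start: joints at [57.897, 30.224, 82.088, -0, 67.689, -10.227], TCP at [0.233, 0.58, 0.24] pointing down, gripper open.
Joint ranges: [-176.69, 176.69], [-43.24, 126.21], [12.49, 139.97], [-82, 262], [0, 151.66], [-163.58, 163.58]. Speed limits (degrees/s): [159.86, 159.86, 180, 180, 180, 180].

INTERFACE

Orientations are given as a 3x3 rotation matrix whose columns are the frame's x, y, z axes.
In Python, from rig import bot, imaging, recognise, masks_of, mark_of gives the robot as it stands.
- The arm moves only by the tool send_rows, never from a script. Its argument "plan" is a list that holds one entry, the list of rows, each a list of 5 numbers: the shift along the world's x, y, z normalised to -1 to 1, where 1 is 0.03 m, then the turn about the world's z normalised to -1 to 1, where 1 is 0.1 rad, then the closure, from -1 (fully open) to 1 (shut). A call has 1 to 20 rows; each row shifts and turns the commanded pose from where the row before left it; what a row does not reach is not made up. A row lasts 1/10 s, in which the tool goes at most 50 mm and 8.59 degrees, less where a joint would pass 70% of its speed; a pose out of reach is approached as far as the arm can. A call with a number of a shift or a turn outside -1 to 1 is refused whole. A call with a gripper value outside its range is refused whole. The fingers move at their own pace and stop on an object; the grip force is fixed at half the most. Time passes only in rows, so rows that do not move let the fingers close. It gives the time, the measured TCP pose, the force and the opening at its end, in the units of the state.
- bot.read_state(): the state, without advancing time (a new reading comes with each control period).
- imaging.capture(name): name is "side" or "top"; returns a dict with "img" (480x640x3 uint8, blue, green, red), "mtx" (3x3 intrinsics, pixels), "distortion" ([k1, k2, p1, p2, k3] as OpenCV has them; the pictures are not rectified), "pose" (4x4, takes a point from camera to world coordinates). Camera axes: x right, y down, z forward; pixel columns grow to the right and rows downward; lengths in m; the calibration is good to about 2 mm. A picture is of the moment at which its call begins. There is no depth.
- bot.hand_in(): hands the job in, once; it reports no verdict.
Trained networks look in the newest picture that a camera, given by its name, has taken for a name from the list of things; names that differ only in an ending like _2 or _b are one class to them, and where a whole thing is asked for, a point or a joint stands for the part that bears it (a point fixed in the world has none). Each returns a list of dicts, best first, with "conf" (0 to 1); they miss things now and then, are a little off and sometimes report something else, mostly with a low value. They report only what shows in the picture. A call takes as long as a camera call. They do not tell look-alikes from the thing itself.
- recognise(camera, target): "at" ([x, y, z] in m, in world coordinates, good to about 4 mm: the middle of the surface that is visible of it).
- masks_of(camera, target): "region" (480x640 bool, what is visible of it).
- mark_of(camera, target): "at" ([x, y, z] in m, in world coordinates, good to about 4 mm: a listed point, or the origin of a listed thing).
The state is a dict: "time_s": time; "joint_positions": joint angles; "qvel": joint speeds; "tau": joint torques, N m; "position": TCP position; "tcp_rot": TCP orientation; "force": force on the tool from outside, world axes, zero at the start; "moment": the same for the moment, N m; "opening": opening from 0.0 (shut) to 1.0 (fully open).
Only numpy, scipy, OpenCV 4.12 (cv2) and the standard library are available. Lean on these libraries where they do the work, as an engineer would, in place of code of your own. Each camera call takes 0.05 s, during which the arm holds its last target.

TASK

Swing the red-knobbed lock handle anticlockwise (seen from above) to its loose stop, then turn the microphone on its stand until its white-striped front points straight at the middle of the round blue test speaker, and swing the lock handle back clockwise until it is fully tight, with the microphone still aimed. Leave the speaker and the other things on the bench where they are.

Things in the scene. Friction and masses are not known exactly. Their poses are not given: they have to be found in the camera images.
- stand: Microphone stand, bolted to the bench: round dark steel base 130 mm across and 14 mm high, with a 20 mm thick upright post. Origin: centre of the base's underside, on the swivel axis; z up. Both the lock ring and the microphone turn about this vertical axis.
- lock (a joint): Turn of the lock ring in rad: 0 = fully tight (stop), 0.9 = fully loose (stop); it grows anticlockwise seen from above. Stays where it is left. 2 to 4 N sideways at the red knob moves it. Under about 0.15 rad it clamps the microphone's swivel firmly, above 0.3 rad the swivel is free. The ring is 46 mm across, 32 to 48 mm above the bench.
- lock_knob (a point): Centre of the top of the upright red knob (20 mm thick, round, from 33 to 88 mm above the bench) at the end of the lock ring's 9 mm thick level bar, 125 mm from the swivel axis. At lock = 0 it lies at 155 degrees anticlockwise from the stand's x axis. The bar runs 40 mm above the bench.
- mic (a joint): Turn of the microphone and its yoke about the stand's vertical axis in rad, -1.5 to 1.5: 0 = front along the stand's x axis, positive anticlockwise from above. When unlocked it turns with 1 to 2 N at a side knob and stays where it is left.
- mic_head (a point): Point on the swivel axis 105 mm above the bench; x axis points out of the microphone's front (white stripe on its top and down its front, brass disc below), y to its left, z up. The upright grey microphone is 54 mm across, 74 to 148 mm above the bench, in a dark U-shaped yoke.
- speaker_top (a point): Centre of the top of the test speaker: loose upright cylinder, 70 mm across, 110 mm high, 0.45 kg, blue with a black band and a yellow dot on top. It stands 0.17 to 0.25 m from the swivel axis, to the left or right in front of the microphone.
- tin: Bystander: cream jar with a metal lid, 70 mm across, 100 mm high, upright, loose. Origin at the centre of its underside.
- psu: Bystander: grey metal power supply box, 100 x 130 x 70 mm high, loose, 1.2 kg. Origin at the centre of its underside.
- adapter: Bystander: small steel adapter barrel with a black foot, 25 mm across, 50 mm high, standing upright, loose. Origin at the centre of its underside.
- knob_left (a point): Middle of the black round knob sticking out level on the microphone's left side (26 mm thick, axis along the microphone's y), 67 mm from the swivel axis and 105 mm above the bench; the knob reaches from 49 to 85 mm from that axis. It is fixed to the yoke: pushing it sideways turns the microphone.
- knob_right (a point): Middle of the black round knob sticking out level on the microphone's right side (26 mm thick, axis along the microphone's y), 67 mm from the swivel axis and 105 mm above the bench; the knob reaches from 49 to 85 mm from that axis. It is fixed to the yoke: pushing it sideways turns the microphone.
Mind the look-alikes: they are no part of the job. Of the things that look like the stand, the larger one is meant. What is shaped like the part that bears speaker_top but pink is not meant.

How it is judged (in metres and radians):
On the way, in this order (a step that is already met when the one before it is completed fails the run):
1. the lock ring is loosened (lock above 0.6 rad) (value of joint lock above 0.6 rad), for 0.2 s.
2. with the ring loose, the microphone points at the speaker (its pointing line passes within 18 mm of the speaker's axis) and rests (value of joint lock above 0.5 rad and y of speaker_top in the frame of mic_head between -0.018 and 0.018 m and x of speaker_top in the frame of mic_head above 0 m and velocity of joint mic between -0.05 and 0.05 rad/s), for 0.3 s.
At the end, for the whole second after the job is handed in: The lock ring is tight again (lock under 0.12 rad) and at rest, and the microphone rests with its front towards the speaker, its pointing line passing within 18 mm of the speaker's upright axis (value of joint lock below 0.12 rad and y of speaker_top in the frame of mic_head between -0.018 and 0.018 m and x of speaker_top in the frame of mic_head above 0 m and velocity of joint mic between -0.05 and 0.05 rad/s and velocity of joint lock between -0.05 and 0.05 rad/s); the robot touches nothing.
It fails at once if the speaker is moved more than 15 mm (distance of speaker_top from where it was at the start of the episode above 0.015 m).
It fails at once if the jar is moved more than 15 mm (distance of tin from where it was at the start of the episode above 0.015 m).
It fails at once if the power supply box is moved more than 15 mm (distance of psu from where it was at the start of the episode above 0.015 m).
It fails at once if the adapter barrel is moved more than 15 mm or knocked over (distance of adapter from where it was at the start of the episode above 0.015 m or angle between adapter's own z axis and vertical above 0.5 rad).
It also fails if it takes over 67 s, if anything falls off the work surface, if the arm or the gripper's body presses on something with over 40 N, if the wrist force passes 120 N, or if a joint passes its speed limit or range.

## Working session

There is one attempt and no reset: what is moved stays moved. The work goes in short steps, Python scripts to look and compute and a tool call to move; the robot and the scene stay as the last step left them, time stands still between calls to the robot, and variables do not carry over. Pictures are saved under pics/ and viewed, and the job is handed in when it is done.

Besides the shell and the picture viewer there is one more tool, called after ">>>" in YAML: its name, and indented under it one key for each argument. send_rows: Moves the arm, as the interface text tells. Its arguments: {"type":"object","properties":{"plan":{"type":"array"}},"required":["plan"]}

```bash
ls; mkdir -p pics; python3 - <<'E'
from rig import bot, imaging, recognise, masks_of, mark_of
import cv2
s=bot.read_state(); print(s['time_s'],s['position'],s['tcp_rot'],s['opening'],bot.tip_extent)
for c in ['top','side']:
    r=imaging.capture(c); cv2.imwrite(f'pics/{c}0.png',r['img']); print(c,r['pose'].tolist() if hasattr(r['pose'],'tolist') else r['pose'])
    for t in ['stand','lock_knob','mic_head','speaker_top','tin','psu','adapter','knob_left','knob_right']:
        print(t,[( [round(float(v),3) for v in d['at']],round(d['conf'],2)) for d in mark_of(c,t)])
E
```

```text
pics
0.0 [0.23246031 0.57938972 0.23854544] [[-9.27992222e-01  3.72597695e-01 -1.18080292e-03]
 [ 3.72599356e-01  9.27990404e-01 -1.87892339e-03]
 [ 3.95691252e-04 -2.18359269e-03 -9.99997538e-01]] 0.998949365216397 0.017
top [[-0.019722044434934864, -0.9801788494460787, 0.19713057617190619, 0.4346932804377884], [-0.9998054991292205, 0.01934865960955982, -0.003820115480410409, 0.08041712103896173], [-6.981602064680134e-05, -0.19716757459043469, -0.980369798930918, 1.154630411871954], [0.0, 0.0, 0.0, 1.0]]
stand [([0.794, -0.052, 0.003], 0.88), ([0.589, -0.045, -0.0], 0.78)]
lock_knob [([0.477, 0.019, 0.092], 0.68), ([0.734, 0.006, 0.058], 0.55)]
mic_head [([0.795, -0.059, 0.074], 0.77), ([0.588, -0.047, 0.104], 0.64)]
speaker_top [([0.819, 0.126, 0.114], 0.86), ([0.708, 0.113, 0.111], 0.84)]
tin [([0.701, -0.228, -0.002], 0.61)]
psu [([0.616, 0.239, 0.0], 0.78)]
adapter [([0.541, -0.323, -0.001], 0.44)]
knob_left [([0.815, -0.007, 0.074], 0.95), ([0.593, 0.021, 0.108], 0.55)]
knob_right [([0.777, -0.1, 0.071], 0.77), ([0.578, -0.109, 0.101], 0.61)]
side [[0.7939686611623538, -0.3306825900346659, 0.5101595728201367, 0.10805713288195742], [-0.6079420185014033, -0.4256320459683169, 0.6702565654920987, -0.6005422612159813], [-0.0045019143149095395, -0.8423101483971267, -0.5389743469542049, 0.6239559377806689], [0.0, 0.0, 0.0, 1.0]]
stand [([0.586, -0.044, 0.0], 0.94), ([0.793, -0.053, -0.001], 0.56)]
lock_knob [([0.728, 0.005, 0.061], 0.74), ([0.478, 0.02, 0.088], 0.62)]
mic_head [([0.584, -0.05, 0.101], 0.93)]
speaker_top [([0.713, 0.113, 0.111], 0.87), ([0.823, 0.124, 0.11], 0.77)]
tin [([0.697, -0.232, -0.0], 0.75)]
psu [([0.61, 0.241, -0.001], 0.95)]
adapter [([0.535, -0.318, -0.002], 0.77)]
knob_left [([0.81, -0.012, 0.073], 0.96), ([0.595, 0.019, 0.108], 0.62), ([0.694, -0.23, 0.001], 0.23)]
knob_right [([0.569, -0.111, 0.103], 0.83), ([0.779, -0.094, 0.072], 0.61), ([0.479, 0.021, 0.09], 0.55)]
```

View pics/top0.png

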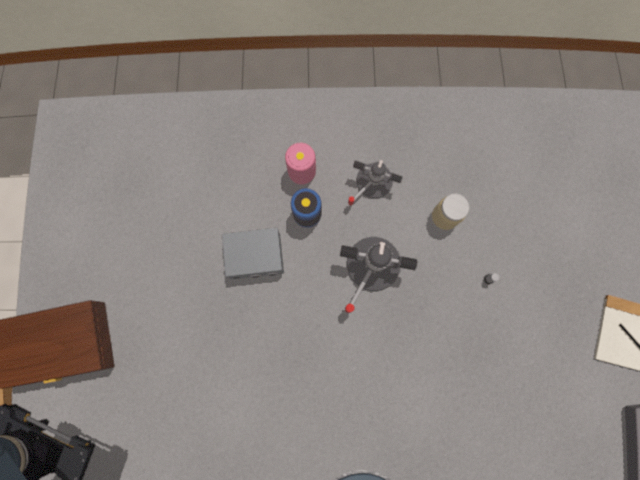

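View pics/side0.png

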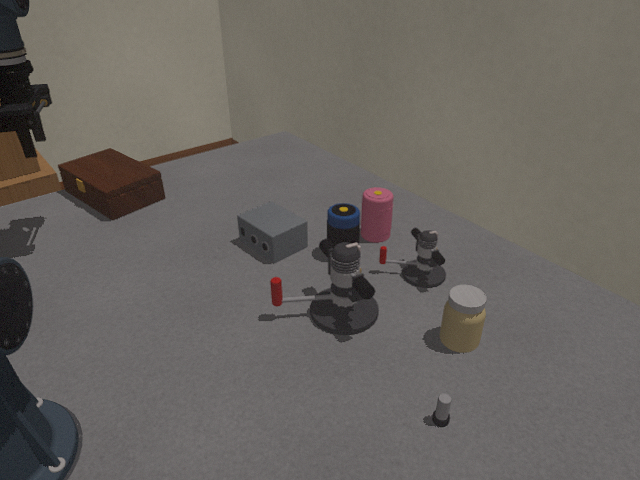

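```bash
python3 - <<'E'
import cv2
a=cv2.imread('pics/top0.png')[110:360,220:440]; cv2.imwrite('pics/crop0.png',cv2.resize(a,None,fx=2.4,fy=2.4,interpolation=cv2.INTER_CUBIC))
E
```

```text
(no output)
```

View pics/crop0.png

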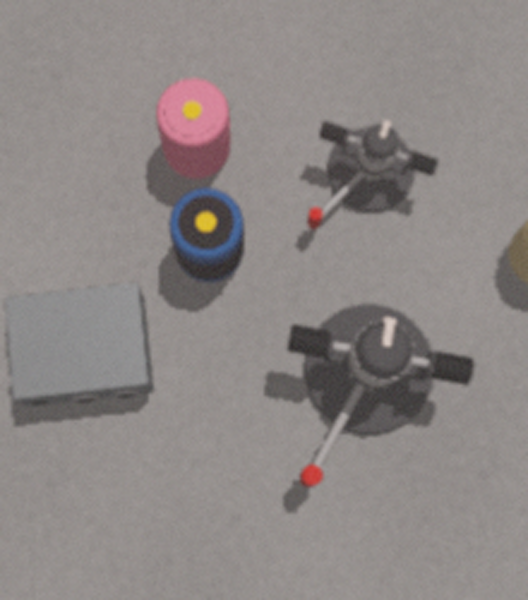

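The larger stand is at top-view pixel (375,263), with its red knob at (349,309). The look-alikes are the small stand at (376,178) and the pink cylinder at (300,160). The blue speaker is at (306,207). The crop confirms these choices. Next I'll refine the key points using colour.

```bash
cat > h.py <<'E'
from rig import bot, imaging, recognise, masks_of, mark_of
import cv2, numpy as np
def ray(r,uv,z):
    p=cv2.undistortPoints(np.array([[uv]],float),np.array(r['mtx']),np.array(r['distortion']))[0,0]
    T=np.array(r['pose']); d=T[:3,:3]@[p[0],p[1],1]; o=T[:3,3]
    return o+d*(z-o[2])/d[2]
def proj(r,P):
    T=np.linalg.inv(np.array(r['pose'])); 
    return cv2.projectPoints(np.array([P],float),cv2.Rodrigues(T[:3,:3])[0],T[:3,3],np.array(r['mtx']),np.array(r['distortion']))[0][0,0]
def blob(r,mask,near,rad=25):
    n,l,st,c=cv2.connectedComponentsWithStats(mask.astype(np.uint8))
    k=[i for i in range(1,n) if st[i,4]>5 and np.hypot(*(c[i]-near))<rad]
    return max(((st[i,4],tuple(c[i])) for i in k),default=None)
def cols(r):
    h=cv2.cvtColor(r['img'],cv2.COLOR_BGR2HSV).astype(int); H,S,V=h[...,0],h[...,1],h[...,2]
    return dict(yellow=(H>18)&(H<35)&(S>150)&(V>100), red=((H<8)|(H>172))&(S>170)&(V>90))
E
python3 - <<'E'
from h import *
for c in ['top','side']:
    r=imaging.capture(c); m=cols(r)
    for col,P in [('yellow',[.711,.113,.11]),('red',[.478,.02,.088])]:
        b=blob(r,m[col],proj(r,P)); print(c,col,b, b and ray(r,b[1],P[2]).round(4), proj(r,P))
    for t in ['stand','mic_head','knob_left','knob_right','lock_knob']:
        for k in range(3):
            print(t,[d['at'] for d in mark_of(c,t) if np.hypot(d['at'][0]-.587,d['at'][1]+.045)<.15 and d['conf']>.5][:2])
            imaging.capture(c)
E
```

```text
top yellow (np.int32(60), (np.float64(305.4), np.float64(202.06666666666666))) [0.7129 0.113  0.11  ] [305.41788505 202.89145014]
top red (np.int32(33), (np.float64(349.3939393939394), np.float64(307.6363636363636))) [0.4783 0.0205 0.088 ] [349.64438155 307.78056379]
stand [[0.587, -0.0428, 0.0009]]
stand [[0.5874, -0.0464, -0.0004]]
stand [[0.5867, -0.0443, -0.0001]]
mic_head [[0.5882, -0.0469, 0.1039]]
mic_head [[0.5888, -0.0464, 0.1024]]
mic_head [[0.5861, -0.045, 0.1046]]
knob_left [[0.5946, 0.0182, 0.1102]]
knob_left [[0.5939, 0.0173, 0.1081]]
knob_left [[0.5919, 0.0197, 0.1123]]
knob_right [[0.5777, -0.1097, 0.103]]
knob_right [[0.5778, -0.1091, 0.1049]]
knob_right [[0.5744, -0.1091, 0.1005]]
lock_knob [[0.4783, 0.0175, 0.0881]]
lock_knob []
lock_knob [[0.4795, 0.019, 0.0886]]
side yellow (np.int32(37), (np.float64(343.1621621621622), np.float64(208.8108108108108))) [0.7149 0.1152 0.11  ] [342.42967608 209.75075544]
side red (np.int32(108), (np.float64(277.24074074074076), np.float64(287.2962962962963))) [ 0.4688 -0.0023  0.088 ] [274.66706184 279.28357324]
stand [[0.5849, -0.043, -0.0017]]
stand [[0.5868, -0.0441, -0.0023]]
stand [[0.5857, -0.043, -0.0005], [0.4794, 0.0209, 0.0932]]
mic_head [[0.582, -0.0481, 0.1003]]
mic_head [[0.5844, -0.0471, 0.1002]]
mic_head [[0.5814, -0.0468, 0.1016]]
knob_left [[0.5987, 0.0212, 0.1102]]
knob_left [[0.5989, 0.0204, 0.1079]]
knob_left [[0.5959, 0.0209, 0.108]]
knob_right [[0.5709, -0.1115, 0.1022]]
knob_right [[0.5698, -0.1083, 0.1045]]
knob_right []
lock_knob [[0.4787, 0.0195, 0.0912]]
lock_knob [[0.4828, 0.0173, 0.0906]]
lock_knob [[0.4802, 0.0178, 0.0909]]
```

>>> send_rows:
  plan:
    - [[0.41,-0.933,0,-0.08,-1],[0.41,-0.933,0,-0.08,-1],[0.41,-0.933,0,-0.08,-1],[0.41,-0.933,0,-0.08,-1],[0.41,-0.933,0,-0.08,-1],[0.41,-0.933,0,-0.08,-1],[0.41,-0.933,0,-0.08,-1],[0.41,-0.933,0,-0.08,-1],[0.41,-0.933,0,-0.08,-1],[0.41,-0.933,0,-0.08,-1],[0.41,-0.933,0,-0.08,-1],[0.41,-0.933,0,-0.08,-1],[0.41,-0.933,0,-0.08,-1],[0.41,-0.933,0,-0.08,-1],[0.41,-0.933,0,-0.08,-1],[0.41,-0.933,0,-0.08,-1],[0.41,-0.933,0,-0.08,-1],[0.41,-0.933,0,-0.08,-1],[0.41,-0.933,0,-0.08,-1],[0.41,-0.933,0,-0.08,-1]]

```text
time_s: 6.1
position: [0.4793, 0.0189, 0.2398]
tcp_rot: [[-0.856, 0.516, 0.001], [0.516, 0.856, -0.0], [-0.001, 0.0, -1.0]]
force: [0.2, -0.2, -1.2]
opening: 0.999
```

>>> send_rows:
  plan:
    - [[0,0,-0.8,0,-1],[0,0,-0.8,0,-1],[0,0,-0.8,0,-1],[0,0,0,0,-1],[0,0,0,0,-1]]

```text
time_s: 6.6
position: [0.479, 0.0201, 0.1677]
tcp_rot: [[-0.857, 0.516, -0.0], [0.516, 0.857, 0.0], [0.0, -0.0, -1.0]]
force: [0.4, 0.1, 0.2]
opening: 0.999
```

```bash
python3 - <<'E'
from h import *
s=bot.read_state(); R=s['tcp_rot']; print(s['time_s'],s['position'],np.degrees(np.arctan2(R[1][1],R[0][1])),s['force'])
for c in ['top','side']: cv2.imwrite(f'pics/{c}1.png',imaging.capture(c)['img'])
a=cv2.imread('pics/top1.png')[180:400,220:460];b=cv2.imread('pics/side1.png')[120:340,200:440]
cv2.imwrite('pics/c1.png',cv2.resize(np.hstack([a,b]),None,fx=1.65,fy=1.65,interpolation=cv2.INTER_CUBIC))
E
```

```text
6.6 [0.47896155 0.02014592 0.16769454] 58.95474054320553 [0.42536615 0.07246345 0.2122764 ]
```

View pics/c1.png

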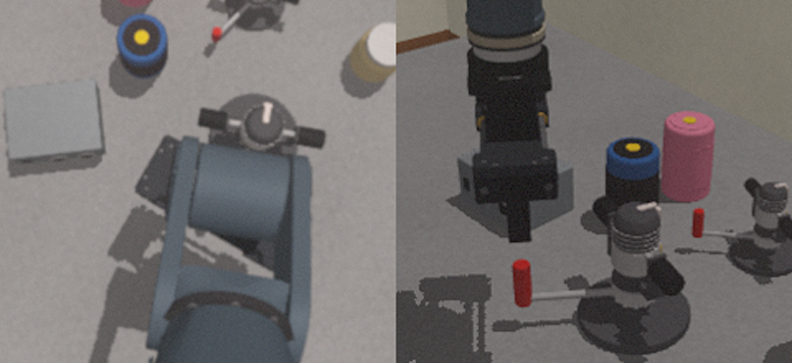

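The gripper is above the red knob and clear of the mic. I'll descend and close.

>>> send_rows:
  plan:
    - [[0,0,-0.65,0,-1],[0,0,-0.65,0,-1],[0,0,-0.65,0,-1],[0,0,-0.65,0,-1],[0,0,-0.65,0,-1],[0,0,0,0,-1],[0,0,0,0,1],[0,0,0,0,1],[0,0,0,0,1],[0,0,0,0,1],[0,0,0,0,1],[0,0,0,0,1],[0,0,0,0,1],[0,0,0,0,1]]

```text
time_s: 8.1
position: [0.4788, 0.0202, 0.07]
tcp_rot: [[-0.857, 0.516, -0.0], [0.516, 0.857, 0.0], [0.0, -0.0, -1.0]]
force: [0.3, -0.6, 0.7]
opening: 0.357
```

```bash
python3 - <<'E'
import numpy as np
A=np.array([.586,-.0455]);r=.1255
a0=np.radians(148.8)
for p in [0]:
    P=A+r*np.array([np.cos(a0),np.sin(a0)])
    for k in range(1,19):
        a=a0+.05*k; Q=A+r*np.array([np.cos(a),np.sin(a)]); print(k,((Q-P)/.03).round(3),Q.round(4)); P=Q
E
```

```text
1 [-0.104 -0.182] [0.4755 0.0141]
2 [-0.095 -0.187] [0.4727 0.0085]
3 [-0.085 -0.191] [0.4701 0.0027]
4 [-0.076 -0.195] [ 0.4679 -0.0031]
5 [-0.066 -0.199] [ 0.4659 -0.0091]
6 [-0.056 -0.202] [ 0.4642 -0.0151]
7 [-0.046 -0.204] [ 0.4629 -0.0212]
8 [-0.035 -0.206] [ 0.4618 -0.0274]
9 [-0.025 -0.208] [ 0.4611 -0.0337]
10 [-0.015 -0.209] [ 0.4606 -0.0399]
11 [-0.004 -0.209] [ 0.4605 -0.0462]
12 [ 0.006 -0.209] [ 0.4607 -0.0525]
13 [ 0.017 -0.208] [ 0.4612 -0.0587]
14 [ 0.027 -0.207] [ 0.462  -0.0649]
15 [ 0.038 -0.206] [ 0.4631 -0.0711]
16 [ 0.048 -0.204] [ 0.4646 -0.0772]
17 [ 0.058 -0.201] [ 0.4663 -0.0832]
18 [ 0.068 -0.198] [ 0.4683 -0.0892]
```

>>> send_rows:
  plan:
    - [[0,0,0,0,1],[0,0,0,0,1],[0,0,0,0,1],[0,0,0,0,1],[0,0,0,0,1],[0,0,0,0,1]]

```text
time_s: 8.7
position: [0.4787, 0.0202, 0.07]
tcp_rot: [[-0.857, 0.516, -0.0], [0.516, 0.857, -0.0], [0.0, -0.0, -1.0]]
force: [-1.0, -0.1, -1.0]
opening: 0.219
```

Opening reads about 19 mm, so the knob is gripped. Now I'll swing it anticlockwise.

>>> send_rows:
  plan:
    - [[-0.104,-0.182,0,0.5,1],[-0.095,-0.187,0,0.5,1],[-0.085,-0.191,0,0.5,1],[-0.076,-0.195,0,0.5,1],[-0.066,-0.199,0,0.5,1],[-0.056,-0.202,0,0.5,1],[-0.046,-0.204,0,0.5,1],[-0.035,-0.206,0,0.5,1],[-0.025,-0.208,0,0.5,1],[-0.015,-0.209,0,0.5,1]]

```text
time_s: 9.7
position: [0.4607, -0.0391, 0.07]
tcp_rot: [[-0.999, 0.04, 0.0], [0.04, 0.999, 0.001], [-0.0, 0.001, -1.0]]
force: [1.4, 2.3, -0.7]
opening: 0.222
```

>>> send_rows:
  plan:
    - [[-0.004,-0.209,0,0.5,1],[0.006,-0.209,0,0.5,1],[0.017,-0.208,0,0.5,1],[0.027,-0.207,0,0.5,1],[0.038,-0.206,0,0.5,1],[0.048,-0.204,0,0.5,1],[0.058,-0.201,0,0.5,1],[0,0,0,0,1],[0,0,0,0,1],[0,0,0,0,1]]

```text
time_s: 10.7
position: [0.4666, -0.0827, 0.07]
tcp_rot: [[-0.953, -0.303, 0.0], [-0.303, 0.953, -0.0], [-0.0, -0.001, -1.0]]
force: [1.1, -1.2, -2.2]
opening: 0.22
```

>>> send_rows:
  plan:
    - [[0.068,-0.198,0,0.5,1],[0,0,0,0,1],[0,0,0,0,1],[0,0,0,0,1]]

```text
time_s: 11.1
position: [0.4682, -0.0877, 0.07]
tcp_rot: [[-0.937, -0.35, -0.0], [-0.35, 0.937, 0.001], [0.0, 0.001, -1.0]]
force: [1.7, 4.6, -0.3]
opening: 0.217
```

The stop force shows up (about 4.6 N). I'll release, rise, and go above the right side knob.

>>> send_rows:
  plan:
    - [[0,0.02,0,0,-1],[0,0,0,0,-1],[0,0,0,0,-1],[0,0,0,0,-1],[0,0,0,0,-1],[0,0,0.5,0,-1],[0,0,1,0,-1],[0,0,1,0,-1],[0,0,1,0,-1],[0,0,0.6,0,-1],[0,0,0,-0.5,-1],[0,0,0,-1,-1],[0,0,0,-1,-1],[0,0,0,-1,-1],[0,0,0,-1,-1],[0,0,0,-1,-1]]

```text
time_s: 12.7
position: [0.4683, -0.088, 0.1931]
tcp_rot: [[-0.981, 0.195, -0.0], [0.195, 0.981, -0.0], [0.0, -0.0, -1.0]]
force: [-0.5, -0.1, 0.4]
opening: 1.002
```

>>> send_rows:
  plan:
    - [[0.22,-0.053,0,-1,-1],[0.22,-0.053,0,-1,-1],[0.22,-0.053,0,-1,-1],[0.22,-0.053,0,-1,-1],[0.22,-0.053,0,-1,-1],[0.22,-0.053,0,-1,-1],[0.22,-0.053,0,-1,-1],[0.22,-0.053,0,-1,-1],[0.22,-0.053,0,-1,-1],[0.22,-0.053,0,-1,-1],[0.22,-0.053,0,-1,-1],[0.22,-0.053,0,-1,-1],[0.22,-0.053,0,-1,-1],[0.22,-0.053,0,-1,-1],[0.22,-0.053,0,-1,-1],[0.22,-0.053,0,-0.5,-1],[0,0,0,0,-1],[0,0,0,0,-1]]

```text
time_s: 14.5
position: [0.5736, -0.1134, 0.1928]
tcp_rot: [[0.169, 0.986, -0.001], [0.986, -0.169, 0.0], [0.0, -0.001, -1.0]]
force: [0.4, -0.4, 0.3]
opening: 1.0
```

```bash
python3 - <<'E'
from h import *
s=bot.read_state(); R=s['tcp_rot']; print(s['time_s'],s['position'],np.degrees(np.arctan2(R[1][1],R[0][1])),s['force'])
for c in ['top','side']:
    r=imaging.capture(c); cv2.imwrite(f'pics/{c}2.png',r['img'])
    for t in ['knob_right','knob_left','lock_knob']: print(c,t,[(d['at'],round(d['conf'],2)) for d in mark_of(c,t)])
a=cv2.imread('pics/top2.png')[180:400,220:460];b=cv2.imread('pics/side2.png')[150:370,220:460]
cv2.imwrite('pics/c2.png',cv2.resize(np.hstack([a,b]),None,fx=1.65,fy=1.65,interpolation=cv2.INTER_CUBIC))
E
```

```text
14.5 [ 0.57359647 -0.1133529   0.19280079] -9.736046909929199 [ 0.43909578 -0.44675585  0.28682459]
top knob_right [([0.7772, -0.0988, 0.0707], 0.64), ([0.5744, -0.1092, 0.1027], 0.63)]
top knob_left [([0.5949, 0.0183, 0.109], 0.77), ([0.6125, 0.2408, 0.0038], 0.65), ([0.8182, -0.0084, 0.0722], 0.61)]
top lock_knob [([0.4705, -0.086, 0.0881], 0.64), ([0.7311, 0.0075, 0.0604], 0.62), ([0.615, 0.2409, -0.0014], 0.57)]
side knob_right [([0.7781, -0.0973, 0.0706], 0.89), ([0.5705, -0.1111, 0.1071], 0.7)]
side knob_left [([0.8099, -0.0106, 0.0761], 0.86), ([0.5966, 0.0216, 0.1106], 0.68), ([0.7135, 0.1103, 0.1088], 0.26)]
side lock_knob [([0.4694, -0.0889, 0.0889], 0.73), ([0.7333, 0.0045, 0.0608], 0.5)]
```

View pics/c2.png

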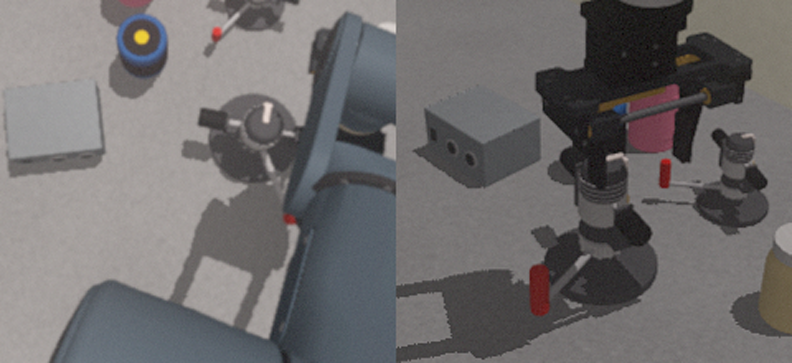

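The lock knob now sits at (0.470,-0.087), about 0.9 rad round and loose. I'll descend over the right mic knob and close.

>>> send_rows:
  plan:
    - [[0,0,-0.58,0,-1],[0,0,-0.58,0,-1],[0,0,-0.58,0,-1],[0,0,-0.58,0,-1],[0,0,-0.58,0,-1],[0,0,0,0,-1],[0,0,0,0,1],[0,0,0,0,1],[0,0,0,0,1],[0,0,0,0,1],[0,0,0,0,1],[0,0,0,0,1],[0,0,0,0,1],[0,0,0,0,1],[0,0,0,0,1],[0,0,0,0,1],[0,0,0,0,1],[0,0,0,0,1]]

```text
time_s: 16.7
position: [0.5735, -0.1134, 0.1059]
tcp_rot: [[0.17, 0.985, -0.001], [0.985, -0.17, 0.0], [-0.0, -0.001, -1.0]]
force: [-3.1, -0.5, 1.0]
opening: 0.292
```

```bash
python3 - <<'E'
from h import *
s=bot.read_state(); R=s['tcp_rot']; p=s['position'];print(s['time_s'],p,s['opening'],np.degrees(np.arctan2(R[1][1],R[0][1])),s['force'],s['moment'])
A=np.array([.586,-.0455]);v=np.array(p[:2])-A;r=np.hypot(*v);a0=np.arctan2(v[1],v[0]);print(r,np.degrees(a0))
tot=np.radians(51.25-90)-a0;print('total',tot);n=20
P=A+v
for k in range(1,n+1):
    a=a0+tot*k/n; Q=A+r*np.array([np.cos(a),np.sin(a)]); print(k,((Q-P)/.03).round(3).tolist(),Q.round(4),tot/n/.1); P=Q
E
```

```text
16.7 [ 0.57352234 -0.11339822  0.10591814] 0.2919591447750331 -9.777857482141995 [-3.10514097 -0.54154655  0.9625547 ] [-0.26621202  0.48511875  0.04209273]
0.06903521277868847 -100.41306514966546
total 1.0762235137334324
1 [0.122, -0.019] [ 0.5772 -0.114 ] 0.5381117568667162
2 [0.123, -0.012] [ 0.5809 -0.1143] 0.5381117568667162
3 [0.124, -0.006] [ 0.5846 -0.1145] 0.5381117568667162
4 [0.124, 0.001] [ 0.5883 -0.1145] 0.5381117568667162
5 [0.124, 0.007] [ 0.592  -0.1143] 0.5381117568667162
6 [0.123, 0.014] [ 0.5957 -0.1138] 0.5381117568667162
7 [0.122, 0.021] [ 0.5994 -0.1132] 0.5381117568667162
8 [0.121, 0.027] [ 0.603  -0.1124] 0.5381117568667162
9 [0.119, 0.034] [ 0.6066 -0.1114] 0.5381117568667162
10 [0.117, 0.04] [ 0.6101 -0.1102] 0.5381117568667162
11 [0.115, 0.046] [ 0.6135 -0.1088] 0.5381117568667162
12 [0.112, 0.052] [ 0.6169 -0.1072] 0.5381117568667162
13 [0.109, 0.058] [ 0.6202 -0.1055] 0.5381117568667162
14 [0.106, 0.064] [ 0.6233 -0.1036] 0.5381117568667162
15 [0.102, 0.07] [ 0.6264 -0.1015] 0.5381117568667162
16 [0.098, 0.075] [ 0.6294 -0.0992] 0.5381117568667162
17 [0.094, 0.08] [ 0.6322 -0.0968] 0.5381117568667162
18 [0.09, 0.085] [ 0.6349 -0.0942] 0.5381117568667162
19 [0.085, 0.09] [ 0.6374 -0.0915] 0.5381117568667162
20 [0.08, 0.094] [ 0.6398 -0.0887] 0.5381117568667162
```

Opening reads about 25 mm, so the 26 mm knob is held. Now I'll turn the mic.

>>> send_rows:
  plan:
    - [[0.122,-0.019,0,0.533,1],[0.123,-0.012,0,0.533,1],[0.124,-0.006,0,0.533,1],[0.124,0.001,0,0.533,1],[0.124,0.007,0,0.533,1],[0.123,0.014,0,0.533,1],[0.122,0.021,0,0.533,1],[0.121,0.027,0,0.533,1],[0.119,0.034,0,0.533,1],[0.117,0.04,0,0.533,1],[0.115,0.046,0,0.533,1],[0.112,0.052,0,0.533,1],[0.109,0.058,0,0.533,1],[0.106,0.064,0,0.533,1],[0.102,0.07,0,0.533,1],[0.098,0.075,0,0.533,1],[0.094,0.08,0,0.533,1],[0.09,0.085,0,0.533,1],[0.085,0.09,0,0.533,1],[0.08,0.094,0,0.533,1]]

```text
time_s: 18.7
position: [0.64, -0.0885, 0.1059]
tcp_rot: [[-0.781, 0.624, -0.001], [0.624, 0.781, 0.0], [0.001, -0.0, -1.0]]
force: [-2.6, 0.1, 0.4]
opening: 0.291
```

>>> send_rows:
  plan:
    - [[0,0,0,0,1],[0,0,0,0,1],[0,0,0,0,1],[0,0,0,0,1],[0,0,0,0,1]]

```text
time_s: 19.2
position: [0.6401, -0.0885, 0.106]
tcp_rot: [[-0.78, 0.626, -0.001], [0.626, 0.78, 0.001], [0.001, 0.0, -1.0]]
force: [-1.3, 1.3, -0.2]
opening: 0.291
```

```bash
python3 - <<'E'
from h import *
s=bot.read_state(); R=s['tcp_rot']; p=s['position'];print(s['time_s'],p,s['opening'],np.degrees(np.arctan2(R[1][1],R[0][1])),s['force'],s['moment'])
for c in ['top','side']:
    r=imaging.capture(c); cv2.imwrite(f'pics/{c}3.png',r['img'])
    for t in ['knob_right','knob_left','speaker_top','stand','mic_head']: print(c,t,[(d['at'],round(d['conf'],2)) for d in mark_of(c,t)])
a=cv2.imread('pics/top3.png')[180:400,220:460];b=cv2.imread('pics/side3.png')[150:370,220:460]
cv2.imwrite('pics/c3.png',cv2.resize(np.hstack([a,b]),None,fx=1.65,fy=1.65,interpolation=cv2.INTER_CUBIC))
E
```

```text
19.2 [ 0.6400621  -0.08846988  0.10595231] 0.290808667526026 51.24914465485452 [-1.26466868  1.25503954 -0.23594732] [0.24100826 0.35649613 0.04490447]
top knob_right [([0.7784, -0.1, 0.0688], 0.86)]
top knob_left [([0.5288, -0.0034, 0.1103], 0.96), ([0.8092, -0.0089, 0.0736], 0.63)]
top speaker_top [([0.7114, 0.1139, 0.108], 0.62), ([0.5874, -0.0439, 0.0004], 0.52)]
top stand [([0.5838, -0.047, 0.001], 0.98), ([0.7963, -0.0525, -0.0008], 0.61)]
top mic_head [([0.7955, -0.0608, 0.0756], 0.97), ([0.5858, -0.045, 0.1075], 0.68)]
side knob_right [([0.6369, -0.0896, 0.1009], 0.92), ([0.7775, -0.097, 0.0732], 0.6)]
side knob_left [([0.5302, -0.0035, 0.1081], 0.86), ([0.8095, -0.0116, 0.0733], 0.58)]
side speaker_top [([0.7113, 0.1075, 0.1104], 0.66), ([0.5357, -0.3213, -0.0042], 0.24)]
side stand [([0.5873, -0.0453, -0.0008], 0.95), ([0.7937, -0.0537, 0.0038], 0.58)]
side mic_head [([0.584, -0.0437, 0.1032], 0.94), ([0.7955, -0.0595, 0.0733], 0.72)]
```

View pics/c3.png

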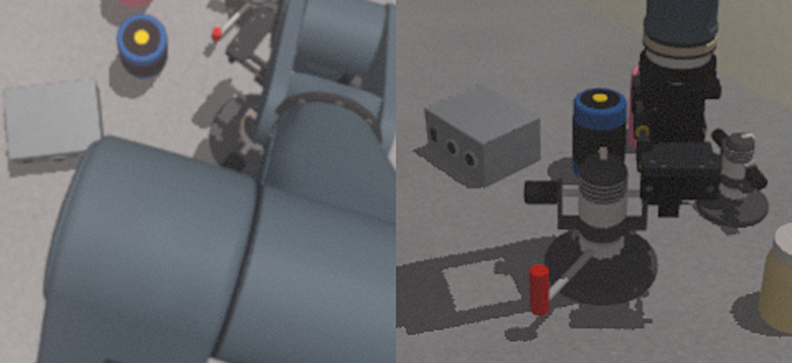

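The knob pair gives a heading of about 51.2° and the speaker bearing is about 51.3°. I'll release, rise, and go back above the lock knob.

>>> send_rows:
  plan:
    - [[0,0,0,0,-1],[0,0,0,0,-1],[0,0,0,0,-1],[0,0,0,0,-1],[0,0,0,0,-1],[0,0,0,0,-1],[0,0,0.4,0,-1],[0,0,1,0,-1],[0,0,1,0,-1],[0,0,0.5,0,-1],[0,0,0,0,-1]]

```text
time_s: 20.9
position: [0.6424, -0.0893, 0.197]
tcp_rot: [[-0.78, 0.625, 0.007], [0.625, 0.78, -0.002], [-0.007, 0.003, -1.0]]
force: [-0.5, 0.1, 0.5]
opening: 0.993
```

>>> send_rows:
  plan:
    - [[-0.521,0,0,0.945,-1],[-0.521,0,0,0.945,-1],[-0.521,0,0,0.945,-1],[-0.521,0,0,0.945,-1],[-0.521,0,0,0.945,-1],[-0.521,0,0,0.945,-1],[-0.521,0,0,0.945,-1],[-0.521,0,0,0.945,-1],[-0.521,0,0,0.945,-1],[-0.521,0,0,0.945,-1],[-0.521,0,0,0.945,-1],[0,0,0,0,-1],[0,0,0,0,-1]]

```text
time_s: 22.2
position: [0.4687, -0.0889, 0.1929]
tcp_rot: [[-0.935, -0.353, 0.0], [-0.353, 0.935, -0.0], [-0.0, -0.0, -1.0]]
force: [0.4, -0.1, 0.3]
opening: 1.004
```

```bash
python3 - <<'E'
from h import *
s=bot.read_state(); R=s['tcp_rot']; p=s['position'];print(s['time_s'],p,s['opening'],np.degrees(np.arctan2(R[1][1],R[0][1])),s['force'])
S=np.array([.713,.1135])
for c in ['top','side']*2:
    r=imaging.capture(c); cv2.imwrite(f'pics/{c}4.png',r['img'])
    K={}
    for t in ['knob_right','knob_left','lock_knob','mic_head']:
        q=[np.array(d['at']) for d in mark_of(c,t) if np.hypot(d['at'][0]-.586,d['at'][1]+.0455)<.15]
        if q: K[t]=q[0]
    print(c,K)
    if 'knob_left' in K and 'knob_right' in K:
        y=(K['knob_left']-K['knob_right'])[:2]; print('heading',np.degrees(np.arctan2(-y[0],y[1])))
a=cv2.imread('pics/top4.png')[160:380,240:480];b=cv2.imread('pics/side4.png')[150:370,220:460]
cv2.imwrite('pics/c4.png',cv2.resize(np.hstack([a,b]),None,fx=1.65,fy=1.65,interpolation=cv2.INTER_CUBIC))
E
```

```text
22.2 [ 0.46869737 -0.08885099  0.19290922] 1.0036246717083057 110.70064484604328 [ 0.36505679 -0.09012784  0.2846194 ]
top {'knob_right': array([ 0.642 , -0.086 ,  0.1041]), 'knob_left': array([ 0.5307, -0.0029,  0.1111]), 'lock_knob': array([ 0.4709, -0.0875,  0.0889]), 'mic_head': array([ 0.5874, -0.0452,  0.1054])}
heading 53.25385114556246
side {'knob_right': array([ 0.6359, -0.0842,  0.1033]), 'knob_left': array([ 0.5328, -0.0027,  0.1058]), 'lock_knob': array([ 0.4703, -0.0858,  0.0905]), 'mic_head': array([ 0.5861, -0.0451,  0.1014])}
heading 51.67381758856713
top {'knob_right': array([ 0.64  , -0.0837,  0.102 ]), 'knob_left': array([ 0.5273, -0.0014,  0.1079]), 'lock_knob': array([ 0.469 , -0.0874,  0.0894]), 'mic_head': array([ 0.585 , -0.0461,  0.1065])}
heading 53.860939076998434
side {'knob_right': array([ 0.636 , -0.0848,  0.1032]), 'knob_left': array([ 5.316e-01, -3.000e-04,  1.066e-01]), 'lock_knob': array([ 0.5318, -0.002 ,  0.1076]), 'mic_head': array([ 0.5841, -0.0462,  0.1008])}
heading 51.01374258121378
```

View pics/c4.png

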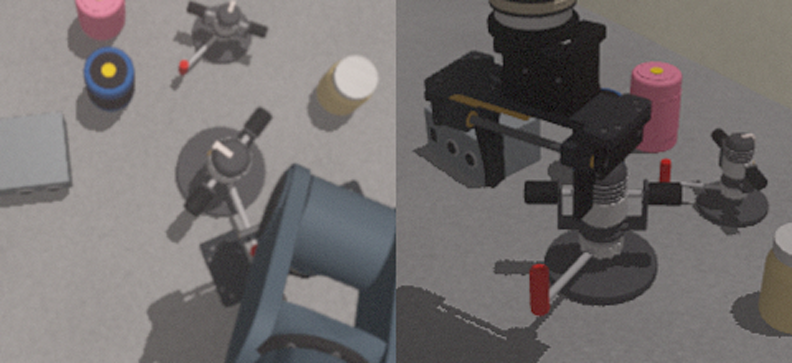

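The heading averages about 52° against a bearing of about 51.3°, and the tolerance is ±5°. The mic visibly points at the blue speaker. I'll descend on the lock knob.

>>> send_rows:
  plan:
    - [[0,0,-0.66,0,-1],[0,0,-0.66,0,-1],[0,0,-0.66,0,-1],[0,0,-0.66,0,-1],[0,0,-0.66,0,-1],[0,0,-0.66,0,-1],[0,0,0,0,1],[0,0,0,0,1],[0,0,0,0,1],[0,0,0,0,1],[0,0,0,0,1],[0,0,0,0,1],[0,0,0,0,1],[0,0,0,0,1],[0,0,0,0,1],[0,0,0,0,1],[0,0,0,0,1],[0,0,0,0,1],[0,0,0,0,1],[0,0,0,0,1]]

```text
time_s: 25.2
position: [0.468, -0.0879, 0.0742]
tcp_rot: [[-0.935, -0.355, -0.001], [-0.355, 0.935, 0.001], [0.0, 0.002, -1.0]]
force: [-0.0, 5.5, 2.2]
opening: 0.217
```

>>> send_rows:
  plan:
    - [[-0.068,0.198,0,-0.5,1],[-0.058,0.201,0,-0.5,1],[-0.048,0.204,0,-0.5,1],[-0.038,0.206,0,-0.5,1],[-0.027,0.207,0,-0.5,1],[-0.017,0.208,0,-0.5,1],[-0.006,0.209,0,-0.5,1],[0.004,0.209,0,-0.5,1],[0.015,0.209,0,-0.5,1],[0.025,0.208,0,-0.5,1],[0.035,0.206,0,-0.5,1],[0.046,0.204,0,-0.5,1],[0.056,0.202,0,-0.5,1],[0.066,0.199,0,-0.5,1],[0.076,0.195,0,-0.5,1],[0.085,0.191,0,-0.5,1],[0.095,0.187,0,-0.5,1],[0,0,0,0,1],[0,0,0,0,1],[0,0,0,0,1]]

```text
time_s: 27.2
position: [0.4752, 0.0146, 0.0742]
tcp_rot: [[-0.884, 0.467, -0.001], [0.467, 0.884, 0.0], [0.001, -0.0, -1.0]]
force: [-1.7, 2.4, 0.7]
opening: 0.222
```

>>> send_rows:
  plan:
    - [[0.104,0.182,0,-0.5,1],[0.055,0.09,0,-0.2,1],[0,0,0,0,1],[0,0,0,0,1],[0,0,0,0,1]]

```text
time_s: 27.7
position: [0.4789, 0.0209, 0.0742]
tcp_rot: [[-0.851, 0.525, -0.004], [0.525, 0.851, -0.002], [0.002, -0.004, -1.0]]
force: [-5.4, -7.5, 3.8]
opening: 0.217
```

At the tight stop (about 9 N). I'll release, rise, retreat and check.

>>> send_rows:
  plan:
    - [[0,0,0,0,-1],[0,0,0,0,-1],[0,0,0,0,-1],[0,0,0,0,-1],[0,0,0,0,-1],[0,0,0,0,-1],[0,0,0.5,0,-1],[0,0,1,0,-1],[0,0,1,0,-1],[0,0,1,0,-1],[0,0,1,0,-1],[0,0,0,0,-1],[-0.3,0.9,0,0,-1],[-0.3,0.9,0,0,-1],[-0.3,0.9,0,0,-1],[-0.3,0.9,0,0,-1],[-0.3,0.9,0,0,-1],[-0.3,0.9,0,0,-1],[-0.3,0.9,0,0,-1],[0,0,0,0,-1]]

```text
time_s: 29.7
position: [0.4154, 0.2138, 0.2084]
tcp_rot: [[-0.851, 0.525, -0.002], [0.525, 0.851, 0.0], [0.002, -0.001, -1.0]]
force: [0.6, 0.2, -0.5]
opening: 1.0
```

```bash
python3 - <<'E'
from h import *
s=bot.read_state(); p=s['position'];print(s['time_s'],p,s['opening'],s['force'])
for c in ['top','side']*2:
    r=imaging.capture(c); cv2.imwrite(f'pics/{c}5.png',r['img'])
    K={}
    for t in ['knob_right','knob_left','lock_knob','speaker_top','tin','psu','adapter']:
        q=[np.array(d['at']) for d in mark_of(c,t) if (d['at'][0]<.76 if 'knob' in t else 1)]
        if q: K[t]=q[0]
    print(c,{k:v.tolist() for k,v in K.items()})
    y=(K['knob_left']-K['knob_right'])[:2]; print('heading',np.degrees(np.arctan2(-y[0],y[1])))
    m=cols(r)
    for col,P in [('yellow',[.713,.113,.11]),('red',[.478,.02,.088])]:
        b=blob(r,m[col],proj(r,P)); print(col, b and ray(r,b[1],P[2]).round(4))
a=cv2.imread('pics/top5.png')[160:380,240:480];b=cv2.imread('pics/side5.png')[150:370,220:460]
cv2.imwrite('pics/c5.png',cv2.resize(np.hstack([a,b]),None,fx=1.65,fy=1.65,interpolation=cv2.INTER_CUBIC))
E
```

```text
29.7 [0.41544005 0.21383685 0.20836133] 1.0003195482357865 [ 0.58875393  0.2275203  -0.47749628]
top {'knob_right': [0.6416, -0.0846, 0.1034], 'knob_left': [0.5273, -0.0034, 0.1073], 'lock_knob': [0.7332, 0.009, 0.06], 'speaker_top': [0.7102, 0.1117, 0.1116], 'tin': [0.6968, -0.225, 0.0006], 'psu': [0.6192, 0.2426, 0.0032], 'adapter': [0.5419, -0.3236, -0.0002]}
heading 54.60958738119805
yellow [0.7129 0.113  0.11  ]
red [0.4791 0.0217 0.088 ]
side {'knob_right': [0.6347, -0.0889, 0.1023], 'knob_left': [0.5297, -0.0021, 0.1079], 'lock_knob': [0.481, 0.019, 0.0929], 'speaker_top': [0.7116, 0.1132, 0.1104], 'tin': [0.6962, -0.2283, 0.0009], 'psu': [0.6083, 0.242, -0.0052], 'adapter': [0.538, -0.3207, -0.0063]}
heading 50.42059528376239
yellow [0.7149 0.1152 0.11  ]
red [ 0.468  -0.0026  0.088 ]
top {'knob_right': [0.6419, -0.089, 0.1034], 'knob_left': [0.5262, -0.0057, 0.1091], 'lock_knob': [0.7303, 0.0079, 0.0557], 'speaker_top': [0.8215, 0.1234, 0.1133], 'tin': [0.6996, -0.2291, 0.0007], 'psu': [0.6134, 0.2389, 0.0023], 'adapter': [0.5417, -0.3222, 0.001]}
heading 54.247417323980414
yellow [0.7129 0.1129 0.11  ]
red [0.4792 0.0219 0.088 ]
side {'knob_right': [0.6355, -0.0865, 0.1033], 'knob_left': [0.5307, -0.0014, 0.1089], 'lock_knob': [0.4791, 0.0198, 0.092], 'speaker_top': [0.7144, 0.1131, 0.1113], 'tin': [0.6967, -0.2267, -0.0011], 'psu': [0.608, 0.2419, -0.0032]}
heading 50.92261074200809
yellow [0.7149 0.1152 0.11  ]
red [ 0.4691 -0.0012  0.088 ]
```

View pics/c5.png

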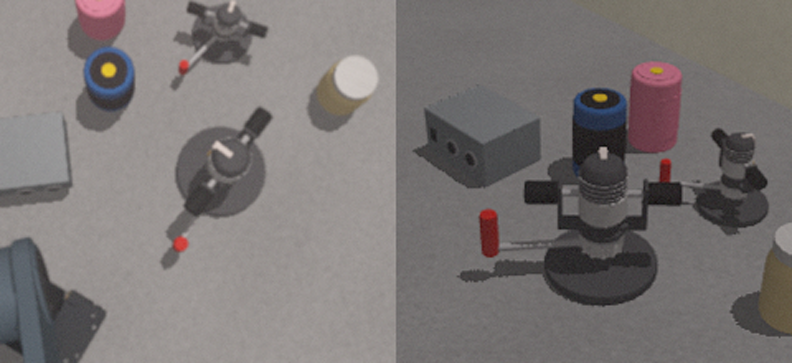

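Top (54.4°) and side (50.7°) headings disagree by about 4°. I'll check by comparing a rendered model of the two knob cylinders with the masks.

```bash
python3 - <<'E'
from h import *
from scipy.optimize import minimize
def model(r,h,A):
    m=np.zeros((480,640),np.uint8); h=np.radians(h)
    y=np.array([-np.sin(h),np.cos(h),0]); x=np.array([np.cos(h),np.sin(h),0]); z=np.array([0,0,1])
    out=[]
    for s in (1,-1):
        t=np.linspace(0,2*np.pi,24)
        P=[np.array([*A,.105])+s*d*y+.013*(np.cos(a)*x+np.sin(a)*z) for d in (.049,.085) for a in t]
        q=np.array([proj(r,p) for p in P],np.float32); hull=cv2.convexHull(q)
        mm=cv2.moments(hull); out.append(np.array([mm['m10'],mm['m01']])/mm['m00'])
    return out
for c in ['top','side']:
    r=imaging.capture(c); cen=[]
    M=model(r,51.3,(.586,-.0455))
    for t,q in zip(['knob_left','knob_right'],M):
        b=None
        for d in masks_of(c,t):
            ys,xs=np.nonzero(d['region']); cc=np.array([xs.mean(),ys.mean()])
            if np.hypot(*(cc-q))<15: b=cc;n=len(xs);break
        print(c,t,b,n,q); cen.append(b)
    if any(b is None for b in cen): continue
    f=lambda v:sum(np.sum((a-b)**2) for a,b in zip(model(r,v[0],(v[1]/100,v[2]/100)),cen))
    o=minimize(f,[51,58.6,-4.55],method='Nelder-Mead'); print(o.x,o.fun)
E
```

```text
Traceback (most recent call last):
NameError: name 'n' is not defined. Did you mean: 'np'?
```

```bash
python3 - <<'E'
from h import *
def hulls(r,h,A):
    h=np.radians(h)
    y=np.array([-np.sin(h),np.cos(h),0]); x=np.array([np.cos(h),np.sin(h),0]); z=np.array([0,0,1]); t=np.linspace(0,2*np.pi,24)
    return [cv2.convexHull(np.array([proj(r,np.array([*A,.105])+s*d*y+.013*(np.cos(a)*x+np.sin(a)*z)) for d in (.049,.085) for a in t],np.float32)) for s in (1,-1)]
tiles=[]
for c in ['top','side']:
    r=imaging.capture(c); g=cv2.cvtColor(r['img'],cv2.COLOR_BGR2GRAY).astype(float)
    best=[]
    for h in np.arange(44,60,1.):
      for dx in (-.004,-.002,0,.002,.004):
       for dy in (-.004,-.002,0,.002,.004):
        m=np.zeros((480,640),np.uint8)
        for H in hulls(r,h,(.586+dx,-.0455+dy)): cv2.fillConvexPoly(m,np.round(H*16).astype(int),1,shift=4)
        ring=cv2.dilate(m,np.ones((5,5)))-m
        best.append((g[m>0].mean()-g[ring>0].mean(),h,dx,dy))
    best.sort(); print(c,best[:6])
    u,v=proj(r,[.586,-.0455,.105]).astype(int)
    im=cv2.resize(r['img'][v-50:v+50,u-50:u+50],None,fx=4,fy=4,interpolation=cv2.INTER_CUBIC)
    for H in hulls(r,*[51.3,(.586,-.0455)]): cv2.polylines(im,[((H-[u-50,v-50]+.5)*4).astype(int)],True,(0,255,0),1)
    a=proj(r,[.586,-.0455,.148]);b=proj(r,[.613*0+.586+.027*np.cos(.895),-.0455+.027*np.sin(.895),.148])
    cv2.line(im,*[tuple(int(w) for w in (q-[u-50,v-50]+.5)*4) for q in (a,b)],(0,0,255),1)
    tiles.append(im)
cv2.imwrite('pics/ov.png',np.hstack(tiles))
E
```

```text
top [(np.float64(-46.079802259887), np.float64(52.0), 0, 0.002), (np.float64(-45.88768873931235), np.float64(51.0), 0, 0.002), (np.float64(-45.32024057024057), np.float64(52.0), -0.002, 0.002), (np.float64(-45.301695113397244), np.float64(52.0), 0, 0), (np.float64(-45.050137299771166), np.float64(51.0), -0.002, 0.002), (np.float64(-44.83125), np.float64(52.0), -0.002, 0)]
side [(np.float64(-51.856934009400796), np.float64(51.0), 0.002, 0), (np.float64(-50.3011712749616), np.float64(52.0), -0.002, 0.002), (np.float64(-50.284782231476655), np.float64(51.0), -0.002, 0.002), (np.float64(-49.54374338624338), np.float64(51.0), 0, 0.002), (np.float64(-49.19074911624039), np.float64(50.0), 0.002, 0), (np.float64(-49.00448333672018), np.float64(52.0), 0.002, 0)]
```

View pics/ov.png

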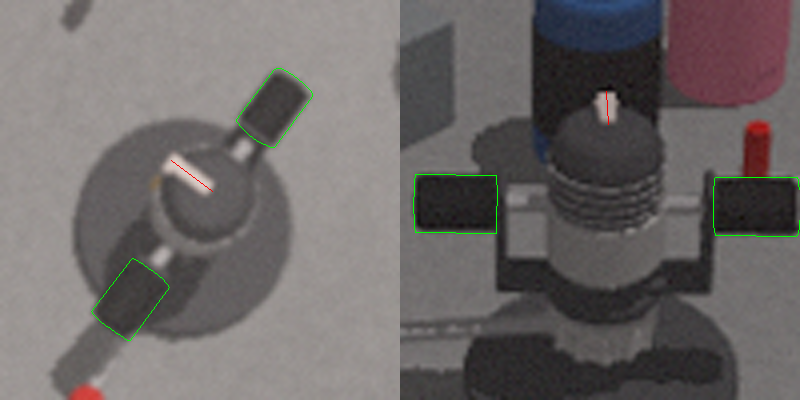

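The knob model at 51.3° fits both views, with best fits of 51–52°. The stripe also lines up with the predicted red line. Handing in.

```bash
python3 -c "
from rig import bot
print(bot.read_state()['time_s']); print(bot.hand_in())"
```

```text
31.5
the job is handed in; nothing more can be done
None
```

I finished the job and handed it in at 31.5 s of the allowed 67 s; the hand-in reported no verdict.

- **Loosening:** I gripped the red knob on the larger stand and swung the lock about 0.9 rad anticlockwise, until the loose stop pushed back with about 5 N.
- **Aiming:** I gripped the right side knob and turned the mic about 61° onto the blue speaker, then let go.
- **Tightening:** I swung the lock back until the tight stop pushed back with about 9 N. Then I released it and moved the arm clear.

**Last checks:**
- **Aim:** the knob shapes fit a heading of 51–52° in both pictures, against a speaker bearing of about 51.3°. The allowed error is about ±5°.
- **Lock and speaker:** the red knob is back within about 2 mm of where it started. The speaker's yellow dot did not move.
- **Other things on the bench:** the jar, the power supply and the adapter barrel show no movement beyond the measuring noise.

**Disagreements:** headings from the networks' knob points differed by about 4° between the cameras (54.4° top, 50.7° side). I checked them with the shape fit and trusted that instead. The colour check on the red knob in the side picture was off because it found the middle of the whole knob rather than its top, so I did not use it.

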